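# Unload a cleaned coupling from the blast cabinet

### The arm

A 6-joint arm with a two-finger parallel gripper is mounted at the origin on the work surface. World frame = base frame: x ahead of the robot, y to its left, z up, the work surface at z = 0. Lengths are in m, angles in rad, forces in N, time in s.
With the tool pointing down it reaches from about 0.35 to 0.975 m from the base axis. Payload 4.9 kg.
Tool frame: the origin (TCP) lies at the very end of the fingers, on their centre line; the grasp point (between the pads) lies 19 mm behind it (r.grip_point_offset is the distance from the TCP to the grasp point, in m); z points along the fingers, y is the line along which they close (so a half turn about z gives the same grasp; the last joint's range is limited). The gripper opens to 85 mm and grips with 20 to 120 N. Pads are 22 mm wide; open, the fingers measure 114 mm over their backs; the gripper's body (76 mm by 85 mm) begins 54 mm behind the grasp point. The pads swing forward as they close: fully open they stand 13 mm farther back than shut.
Start: joints at [1.124, 0.053, 1.613, -0, 1.476, -0.119], TCP at [0.201, 0.592, 0.21] pointing down, gripper open.
Joint ranges: [-3.01, 3.01], [-1.01, 2.22], [0.06, 2.58], [-1.02, 4.17], [0.09, 2.62], [-3.14, 3.14]. Speed limits (rad/s): [2.57, 2.57, 3.14, 3.14, 3.14, 3.14].

### API

Orientations are given as a unit quaternion [w, x, y, z].
In Python, from rig import r gives the robot as it stands.
- The arm moves only by the shell command python3 -m inch 'ROWS' [FORCE]. ROWS is JSON, a list of rows, each a list of 3 entries, a list of its own where there are three numbers: the closure, from 0 (fully open) to 1 (shut), then the shift along the tool's x, y, z in mm, then the turn, a rotation vector about the tool's x, y, z in degrees. A call has 1 to 20 rows; each row shifts and turns the commanded pose from where the row before left it, along the tool's axes as they then stand; what a row does not reach is not made up. A row lasts 1/10 s, in which the tool goes at most 50 mm and 8.59 degrees, less where a joint would pass 70% of its speed; a pose out of reach is approached as far as the arm can. A call with a gripper value outside its range is refused whole. The fingers move at their own pace and stop on an object; FORCE is the grip in N (left out, the last holds). Time passes only in rows, so rows that do not move let the fingers close. It gives the time, the measured TCP pose, the force, the opening and the grip force at its end, in the units of the state.
- r.get_obs(): the state, without advancing time (a new reading comes with each control period).
- r.camera(name): name is "scene" or "top" or "wrist"; returns a dict with "image" (384x512x3 uint8, red, green, blue), "z_map" (384x512 float32, m along the optical axis (not along the pixel's ray), 0 where there is no reading), "fovy" (degrees; the focal length in pixels is half the picture's height over the tangent of half this angle, whatever the lens; pixels are square), "cx", "cy" (the principal point, pixels), "k1" (the pictures are not rectified: a ray, as slopes to the right and down, at radius r is drawn at 1 + k1 r^2 times it, then the intrinsics apply), "position" and "orientation" of the camera in the world. Camera axes: x right, y down, z forward; pixel columns grow to the right and rows downward; lengths in m; the calibration is good to about 2 mm. A picture is of the moment at which its call begins.
- r.finish_job(): hands the job in; it is judged then, once.
Trained networks look in a picture, given as the dict that the camera call returned (one of the last four; its "shot" number tells which), for a name from the list of things; names that differ only in an ending like _2 or _b are one class to them, and where a whole thing is asked for, a point or a joint stands for the part that bears it (a point fixed in the world has none). Each returns a list of dicts, best first, with "conf" (0 to 1); they miss things now and then, are a little off and sometimes report something else, mostly with a low value. They report only what shows in the picture. A call takes as long as a camera call. They do not tell look-alikes from the thing itself.
- r.recognise(picture, query): "extent" ([left, top, right, bottom] as shares, 0 to 1, of the picture: columns of its width, rows of its height, round what is visible of it).
- r.tip_of(picture, query): "point" ([column, row] as shares, 0 to 1, of the picture: columns of its width, rows of its height: a listed point, or the origin of a listed thing).
The state is a dict: "t": time; "q": joint angles; "joint_vel": joint speeds; "joint_torque": joint torques, N m; "ee_pos": TCP position; "ee_rot": TCP orientation; "force": force on the tool from outside, world axes, zero at the start; "moment": the same for the moment, N m; "opening": finger opening in m; "finger_force": force on a finger pad.
Only numpy, scipy, OpenCV 4.12 (cv2) and the standard library are available. Lean on these libraries where they do the work, as an engineer would, in place of code of your own. Each camera call takes 0.05 s, during which the arm holds its last target. There are 200 camera calls.

### The job

Press the red lever on the side of the blue cabinet down until it latches and stays down, so that the shutter is held open. Then reach in through the round port, lift the steel coupling off its pedestal and out, without banging it on the cabinet, and stand it upright in the blue tray without dropping it. Leave the lever latched and everything else where it is.

Things in the scene. Friction and masses are not known exactly. Their poses are not given: they have to be found in the camera images.
- cabinet: Fixed blue bench-top cabinet, 300 deep (x) by 400 wide (y). Origin: centre of underside; x to its back (away from the robot), y to its left, z up. Front wall 140 high, rear wall (clear window) 313; a sloping top panel, 4 thick, rises at 30 degrees from front to back. Walls and floor 6 thick. Two guide bars along y, 10 proud of the panel, lie 102 up- and downslope of the port centre.
- port (a point): Centre of the round port, 170 in diameter, in the upper face of the sloping panel; at x -12, y -95, z 224 in the cabinet frame. The port's axis leans 30 degrees from the vertical towards the cabinet's front: pointing outwards it is (-0.5, 0, 0.866) in the cabinet frame. The shutter covers it until the lever is down.
- lever_pad (a point): Centre of the top of the red pad (45 along x, 60 along y, 12 thick) on the end of the lever, 80 out from the cabinet's right-hand (-y) side wall. The lever turns about a level hinge (along the cabinet's y) at x 60, z 130 in the cabinet frame; the pad is 130 from the hinge towards the front, 183 above the bench when up, about 107 when latched.
- lever (a joint): Lever angle, rad: 0 up (shutter shut), 0.6 at its lower stop (shutter fully open). A spring pushes it back up below about 0.45; past that it snaps on to 0.6 by itself and stays. Pressing takes up to about 10 N on the pad; the pad goes down about 76 mm in all, along its arc of radius 130 mm.
- pedestal: Fixed pedestal inside the cabinet under the port, a black round rubber plate 72 in diameter on a post. Origin: centre of its foot, on the cabinet floor (6 above the bench); the plate's top is 84 above this origin. It stands near x 20, y -95 in the cabinet frame.
- coupling: Loose bare steel coupling, 100 tall, about 0.3 to 0.6 kg, standing upright on the pedestal. Origin: centre of its underside, z along its axis. Foot 56 in diameter up to 35 high, tapering to a round barrel 38 in diameter from 45 to 100 high.
- blue_tray: Blue open tray fixed to the bench, 150 x 150 x 25 high, walls and floor 5 thick. Origin: centre of its underside.
- red_tray: Red tray of the same shape, for rejects; it holds a rusty coupling. Fixed. Origin: centre of its underside. The two trays change places.
- rusty_coupling: Bystander: rust-brown coupling of the same shape, standing in the red tray. Origin: centre of its underside.
- oil_bottle: Bystander: black bottle with a red cap, 60 in diameter, 150 tall, standing. Origin: centre of its underside.
- bearing: Bystander: steel bearing ring, 90 in diameter, 22 high, lying flat to the right of the cabinet, behind the lever. Origin: centre of its underside.
- carton: Bystander: cardboard carton 90 x 120 x 70 high. Origin: centre of its underside.
- shutter (a joint): Flat aluminium shutter plate, 190 upslope x 180 wide x 3, lying on the panel (its top 5 above the panel's upper face). Value in m: 0 covers the port, 0.18 fully open, slid to the cabinet's left (+y). The lever drives it: 0.3 m per rad.
There are look-alikes about, which are no part of the job. Of the things that look like the blue_tray, the largest one is meant.

How it is judged:
On the way, in this order (a step that is already met when the one before it is completed fails the run):
1. the lever is latched down and the shutter open (value of joint lever above 0.56 rad and not (contact force between cabinet and the fingers above 0.5 N)), for 0.3 s.
2. the coupling is lifted out through the port (z of coupling in the frame of cabinet above 0.17 m and value of joint lever above 0.56 rad), for 0.1 s.
At the end, for the whole second after the job is handed in: The coupling stands upright (within 0.1 rad) on the floor of the blue tray, at rest and released (its foot within 12 mm of the tray's underside level, its axis within 60 mm of the tray's centre both ways), and the lever is still latched (above 0.56 rad) (x of coupling in the frame of blue_tray between -0.06 and 0.06 m and y of coupling in the frame of blue_tray between -0.06 and 0.06 m and z of coupling in the frame of blue_tray below 0.012 m and angle between coupling's own z axis and vertical below 0.1 rad and linear speed of coupling below 0.02 m/s and value of joint lever above 0.56 rad); the robot touches nothing.
It fails at once if a bystander (rusty coupling, oil bottle, bearing or carton) moved more than 25 mm (distance of any of rusty_coupling, oil_bottle, bearing, carton from where it was at the start of the episode above 0.025 m).
It fails at once if the coupling banged against the cabinet (over 30 N) (contact force between coupling and cabinet above 30 N).
It fails at once if the coupling dropped or rammed into the blue tray (over 60 N) (contact force between coupling and blue_tray above 60 N).
It also fails if it takes over 61 s, if anything falls off the work surface, if the arm or the gripper's body presses on something with over 40 N, if the wrist force passes 120 N, or if a joint passes its speed limit or range.

## Working session

There is one attempt and no reset: what is moved stays moved. The work goes in short steps, Python scripts to look and compute and a shell command to move; the robot and the scene stay as the last step left them, time stands still between calls to the robot, and variables do not carry over. Pictures are saved under pics/ and viewed, at most 10 in all, crops included, and the job is handed in when it is done.

```bash
ls; mkdir -p pics; cat > h.py <<'E'
import numpy as np, cv2
from rig import r
from scipy.spatial.transform import Rotation as R
def rot(q): return R.from_quat([q[1],q[2],q[3],q[0]])
def px2ray(c,u,v):
    f=c["image"].shape[0]/2/np.tan(np.radians(c["fovy"])/2)
    d=np.array([(u-c["cx"])/f,(v-c["cy"])/f],float); s=d.copy()
    for _ in range(20): s=d/(1+c["k1"]*(s@s))
    return np.array([s[0],s[1],1.])
def at(c,u,v,z=None,dz=0):
    """world point at pixel: by depth, or by plane height z"""
    ray=px2ray(c,u,v); M=rot(c["orientation"]); p=np.array(c["position"])
    if z is None: return p+M.apply(ray*c["z_map"][int(round(v)),int(round(u))])
    d=M.apply(ray); return p+d*(z-p[2])/d[2]
def cloud(c):
    H,W=c["z_map"].shape; f=H/2/np.tan(np.radians(c["fovy"])/2)
    u,v=np.meshgrid(np.arange(W),np.arange(H)); d=np.stack([(u-c["cx"])/f,(v-c["cy"])/f],-1); s=d.copy()
    for _ in range(20): s=d/(1+c["k1"]*(s**2).sum(-1,keepdims=True))
    P=np.concatenate([s,np.ones((H,W,1))],-1)*c["z_map"][...,None]
    return P@rot(c["orientation"]).as_matrix().T+np.array(c["position"])
def proj(c,P):
    x=rot(c["orientation"]).inv().apply(np.array(P)-np.array(c["position"])); s=x[:2]/x[2]
    f=c["image"].shape[0]/2/np.tan(np.radians(c["fovy"])/2); s=s*(1+c["k1"]*(s@s))
    return s*f+[c["cx"],c["cy"]]
E
python3 - <<'E'
from h import *
ims=[]
for n in ["scene","top"]:
    c=r.camera(n); ims.append(c["image"]); print(n,np.round(c["position"],3),c["fovy"],c["k1"])
    for q in ["cabinet","port","lever_pad","coupling","pedestal","blue_tray","red_tray","rusty_coupling","oil_bottle","bearing","carton","shutter"]:
        for d in r.recognise(c,q)[:3]: 
            if d["conf"]>.3: print(" R",q,round(d["conf"],2),np.round(np.array(d["extent"])*[512,384,512,384]).astype(int))
        for d in r.tip_of(c,q)[:3]:
            u,v=np.array(d["point"])*[512,384]
            if d["conf"]>.3: print(" T",q,round(d["conf"],2),round(u),round(v),np.round(at(c,u,v),3),"z0:",np.round(at(c,u,v,0),3))
cv2.imwrite("pics/a.png",cv2.resize(np.vstack(ims),(800,1200))[:, :, ::-1][:600]);cv2.imwrite("pics/b.png",cv2.resize(ims[1],(800,600))[:,:,::-1])
print(r.get_obs())
E
```

```text
pics
scene [ 0.229 -0.412  1.37 ] 47.309692302776746 0.02108991284573646
 R cabinet 0.73 [154   0 295 183]
 R port 0.88 [154   0 296 186]
 T port 0.59 229 108 [0.544 0.163 0.233] z0: [0.608 0.281 0.   ]
 R lever_pad 0.8 [232 143 275 184]
 T lever_pad 0.61 242 172 [ 0.468 -0.004  0.179] z0: [0.504 0.057 0.   ]
 T pedestal 0.72 227 105 [0.543 0.176 0.23 ] z0: [0.607 0.294 0.   ]
 R blue_tray 0.93 [221 313 261 362]
 R blue_tray 0.91 [231 226 275 270]
 R blue_tray 0.81 [271 255 337 322]
 T blue_tray 0.97 251 248 [ 0.376 -0.173  0.005] z0: [ 0.376 -0.172  0.   ]
 T blue_tray 0.81 300 286 [ 0.426 -0.357  0.01 ] z0: [ 0.428 -0.356  0.   ]
 T blue_tray 0.59 239 338 [ 0.189 -0.369  0.009] z0: [ 0.189 -0.369  0.   ]
 R red_tray 0.91 [300 213 366 278]
 T red_tray 0.94 333 247 [ 0.574 -0.324  0.048] z0: [ 0.587 -0.321  0.   ]
 R rusty_coupling 0.78 [319 228 340 251]
 T rusty_coupling 0.68 327 243 [ 0.559 -0.306  0.083] z0: [ 0.58  -0.299  0.   ]
 R oil_bottle 0.9 [125 113 151 143]
 T oil_bottle 0.79 141 137 [0.296 0.34  0.051] z0: [0.298 0.369 0.   ]
 R bearing 0.85 [326 168 353 194]
 T bearing 0.86 339 181 [ 0.743 -0.162  0.004] z0: [ 0.744 -0.162  0.   ]
 R carton 0.79 [329 297 384 350]
 T carton 0.6 353 322 [ 0.477 -0.527  0.072] z0: [ 0.491 -0.533  0.   ]
 R shutter 0.73 [192  66 266 153]Traceback (most recent call last):
  File "<stdin>", line 8, in <module>
ValueError: it knows: bearing, blue_tray, cabinet, carton, coupling, lever_pad, oil_bottle, pedestal, port, red_tray, rusty_coupling
```

```bash
python3 - <<'E'
from h import *
ims=[]
for n in ["scene","top"]:
    c=r.camera(n); ims.append(c["image"]); cv2.imwrite(f"pics/{n}0.png",cv2.resize(c["image"],(800,600))[:,:,::-1]); np.save(n,c,allow_pickle=True)
    if n=="top":
      print(n,np.round(c["position"],3),c["fovy"],c["k1"])
      for q in ["cabinet","port","lever_pad","coupling","pedestal","blue_tray","red_tray","rusty_coupling","oil_bottle"]:
        for d in r.recognise(c,q)[:3]: 
            if d["conf"]>.3: print(" R",q,round(d["conf"],2),np.round(np.array(d["extent"])*[512,384,512,384]).astype(int))
        for d in r.tip_of(c,q)[:3]:
            u,v=np.array(d["point"])*[512,384]
            if d["conf"]>.3: print(" T",q,round(d["conf"],2),round(u),round(v),np.round(at(c,u,v),3),"z0:",np.round(at(c,u,v,0),3))
o=r.get_obs();print(o["t"],o["ee_pos"],o["ee_rot"],o["opening"])
E
```

```text
top [ 0.323 -0.071  1.314] 54.67205161631702 0.013158969276720054
 R cabinet 0.73 [ 70  88 236 220]
 T cabinet 0.75 319 165 [ 0.581 -0.301  0.107] z0: [ 0.604 -0.321  0.   ]
 T port 0.78 172 160 [0.556 0.158 0.237] z0: [0.607 0.208 0.   ]
 R lever_pad 0.88 [208 150 239 205]
 T lever_pad 0.71 232 190 [ 0.478 -0.021  0.183] z0: [ 0.502 -0.013  0.   ]
 R blue_tray 0.85 [260 209 294 241]
 R blue_tray 0.7 [315 261 353 304]
 R blue_tray 0.56 [308 193 353 237]
 T blue_tray 0.81 335 282 [ 0.192 -0.375  0.004] z0: [ 0.192 -0.376  0.   ]
 T blue_tray 0.63 332 213 [ 0.431 -0.367  0.003] z0: [ 0.431 -0.368  0.   ]
 T blue_tray 0.63 280 227 [ 0.377 -0.184  0.002] z0: [ 0.377 -0.184  0.   ]
 R red_tray 0.61 [296 143 340 194]
 T red_tray 0.9 322 167 [ 0.575 -0.313  0.106] z0: [ 0.597 -0.334  0.   ]
 R rusty_coupling 0.7 [309 164 323 181]
 T rusty_coupling 0.7 315 171 [ 0.563 -0.291  0.086] z0: [ 0.58  -0.307  0.   ]
 R oil_bottle 0.8 [100 234 129 256]
2.2 [0.20119592 0.59168974 0.20957668] [-1.44134099e-05  1.63165821e-01  9.86598659e-01 -3.95813990e-05] 0.08504967166167708
```

View pics/scene0.png

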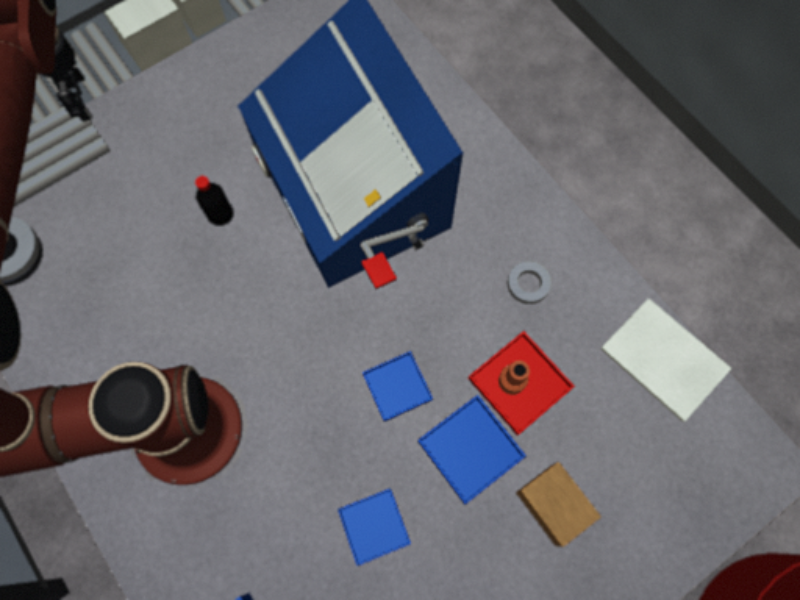

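View pics/top0.png

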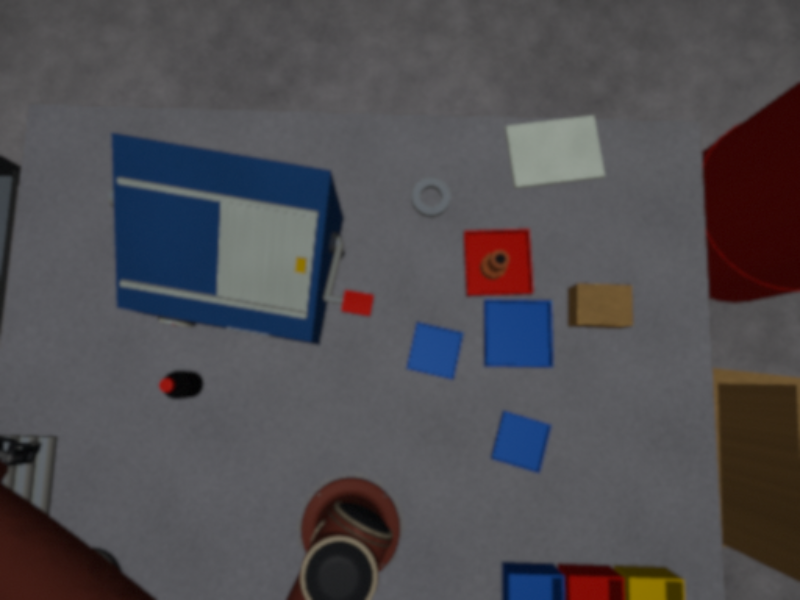

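Scene: the cabinet's panel has the shutter closed. The pad is at about (378,270) in scene and (357,303) in top. The largest blue tray is at about (518,333) in top; the two small blue squares are look-alikes. Next I fit the cabinet, pad and tray from depth.

```bash
cat > fit.py <<'E'
from h import *
P=[];C=[]
for n in ["scene","top"]:
    c=np.load(n+".npy",allow_pickle=True).item(); P.append(cloud(c)); C.append(c)
def fit(i):
    p=P[i]; im=C[i]["image"].astype(int); red,g,b=im[...,0],im[...,1],im[...,2]
    blue=(b>red+30)&(b>g+20)&(C[i]["z_map"]>0)&(p[...,0]>.3)&(p[...,1]>-.1)&(p[...,2]>.1)
    A=p[blue]; best=0; rng=np.random.default_rng(0)
    for _ in range(500):
        t=A[rng.choice(len(A),3,False)]; n=np.cross(t[1]-t[0],t[2]-t[0]); 
        if np.linalg.norm(n)<1e-4: continue
        n/=np.linalg.norm(n); k=abs((A-t[0])@n)<.003
        if abs(n[2])>.7 and k.sum()>best: best=k.sum(); K=k
    A=A[K]; m=A.mean(0); n=np.linalg.svd(A-m)[2][2]; n*=np.sign(n[2])
    ex=-n[:2]/np.linalg.norm(n[:2]); yaw=np.arctan2(ex[1],ex[0]); ey=np.array([-ex[1],ex[0]])
    ys=A[:,:2]@ey; lo,hi=np.percentile(ys,[.3,99.7]); yc=(lo+hi)/2
    # plane: z=.224+(x+.012)*tan30 -> x origin
    xo=(m[:2]@ex)-((m[2]-.224)/np.tan(np.pi/6)-.012)
    o=ex*xo+ey*yc
    print(C[i]["shot"],len(A),"tilt",np.degrees(np.arccos(n[2])),"yaw",np.degrees(yaw),"width",hi-lo,"origin",o)
    rr=(red>120)&(g<60)&(b<60)&(abs(p[...,2]-.175)<.02)&(p[...,0]>.3)
    q=p[rr]; print(" pad",len(q),np.round(q.mean(0),4),"span",np.round(np.ptp(q,axis=0),3), "in cab",np.round([(q.mean(0)[:2]-o)@ex,(q.mean(0)[:2]-o)@ey],4))
    bt=(b>red+30)&(b>g+20)&(abs(p[...,0]-.431)<.1)&(abs(p[...,1]+.368)<.1)&(p[...,2]<.04)
    bt=bt.astype(np.uint8); k,l,s,_=cv2.connectedComponentsWithStats(bt); j=1+s[1:,4].argmax()
    w=p[l==j][:,:2]; rc=cv2.minAreaRect(w.astype(np.float32)); print(" tray",rc,np.median(p[l==j][:,2]))
    return o,yaw
for i in (0,1): fit(i)
E
python3 fit.py
```

```text
2 6862 tilt 29.853761545424817 yaw -8.664556517948158 width 0.40041395475077 origin [0.56837857 0.25960032]
 pad 281 [ 0.4645 -0.0057  0.1836] span [0.188 0.4   0.033] in cab [-0.0627 -0.278 ]
 tray ((0.4318144917488098, -0.35907071828842163), (0.1571757048368454, 0.15489867329597473), 0.4824675917625427) 0.006062079721354863
3 8361 tilt 29.73526103355434 yaw -8.88688465585205 width 0.3972458941600606 origin [0.56955437 0.25943088]
 pad 243 [ 0.4673 -0.0069  0.184 ] span [0.188 0.402 0.035] in cab [-0.0599 -0.2789]
 tray ((0.43132656812667847, -0.36521080136299133), (0.15656957030296326, 0.16045565903186798), 0.33644983172416687) 0.006168458230420226
```

```bash
cat > go.py <<'E'
from h import *
O=np.array([.569,.2595,0]); YAW=np.radians(-8.8); RC=R.from_euler("z",YAW)
def w(x,y,z): return O+RC.apply([x,y,z])          # cab -> world (m)
def tilt(deg): # tool dirs in cab: z=(sin,0,-cos), y=+y
    a=np.radians(deg); z=np.array([np.sin(a),0,-np.cos(a)]); y=np.array([0,1.,0]); return RC*R.from_matrix(np.stack([np.cross(y,z),y,z],1))
def delta(target,orient=None):
    o=r.get_obs(); M=rot(o["ee_rot"]); d=M.inv().apply(np.array(target)-o["ee_pos"])*1000
    print("t",round(o["t"],2),"tcp",np.round(o["ee_pos"],4),"cab",np.round(RC.inv().apply(o["ee_pos"]-O),4),"shift mm",np.round(d,1),
      "turn",np.round((M.inv()*orient).as_rotvec(degrees=True),1) if orient is not None else "","f",np.round(o["force"],1),"q",np.round(o["q"],2))
E
python3 -m inch '[[1,[0,0,-50],[0,0,-2]],[1,[0,0,-50],[0,0,-2]],[1,[0,0,-50],[0,0,-2]],[1,[0,0,-50],[0,0,-2]],[1,[0,0,-50],[0,0,-2]],[1,[-25,-39.4,0],[0,0,0]],[1,[-25,-39.4,0],[0,0,0]],[1,[-25,-39.4,0],[0,0,0]],[1,[-25,-39.4,0],[0,0,0]],[1,[-25,-39.4,0],[0,0,0]],[1,[-25,-39.4,0],[0,0,0]],[1,[-25,-39.4,0],[0,0,0]],[1,[-25,-39.4,0],[0,0,0]],[1,[-25,-39.4,0],[0,0,0]],[1,[-25,-39.4,0],[0,0,0]],[1,[-25,-39.4,0],[0,0,0]],[1,[-25,-39.4,0],[0,0,0]],[1,[-25,-39.4,0],[0,0,0]],[1,[-25,-39.4,0],[0,0,0]]]'
python3 -c "
from go import *
delta(w(-.066,-.28,.19),tilt(0))"
```

```text
t: 4.1
ee_pos: [0.4632, -0.0088, 0.4599]
ee_rot: [0.001, 0.077, 0.997, 0.0]
force: [0.2, 0.8, 0.4]
opening: -0.0001
finger_force: 0.0
t 4.1 tcp [ 0.4632 -0.0088  0.4599] cab [-0.0635 -0.2814  0.4599] shift mm [  2.8   1.3 269.9] turn [ 0.   0.1 -0. ] f [0.2 0.8 0.4] q [-0.18 -0.35  1.57  0.    1.93 -1.6 ]
```

```bash

python3 -m inch '[[1,[2,1,45],[0,0,0]],[1,[2,0,45],[0,0,0]],[1,[1,0,45],[0,0,0]],[1,[0,0,45],[0,0,0]],[1,[0,0,45],[0,0,0]],[1,[0,0,35],[0,0,0]],[1,[0,0,20],[0,0,0]],[1,[0,0,15],[0,0,0]],[1,[0,0,15],[0,0,0]],[1,[0,0,15],[0,0,0]],[1,[0,0,15],[0,0,0]],[1,[0,0,7],[0,0,0]],[1,[0,0,3],[0,0,0]],[1,[0,0,0],[0,0,0]],[1,[0,0,0],[0,0,0]]]'
python3 - <<'E'
from go import *
delta(w(-.066,-.28,.11),tilt(0))
c=r.camera("scene");np.save("scene",c,allow_pickle=True);cv2.imwrite("pics/s1.png",cv2.resize(c["image"],(800,600))[:,:,::-1])
E
```

```text
t: 5.6
ee_pos: [0.4588, -0.0052, 0.1104]
ee_rot: [0.001, 0.077, 0.997, -0.0]
force: [0.2, -0.6, -0.1]
opening: 0.0001
finger_force: 0.0
t 5.6 tcp [ 0.4588 -0.0052  0.1104] cab [-0.0684 -0.2785  0.1104] shift mm [-2.4 -1.5  0.5] turn [0.  0.1 0. ] f [ 0.2 -0.6 -0.1] q [-0.17 -0.28  2.09  0.    1.33 -1.59]
```

View pics/s1.png

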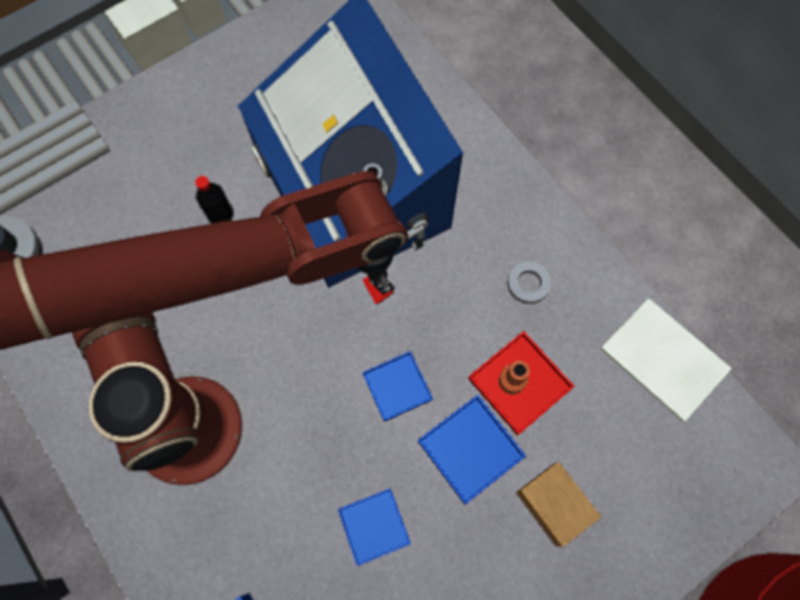

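The shutter is open, the lever is down, and the coupling shows in the port at (372,172). Backing off upwards and re-measuring.

```bash

python3 -m inch '[[1,[0,0,-25],[0,0,0]],[1,[0,0,-50],[0,0,0]],[0,[0,0,-50],[0,0,0]],[0,[0,0,-50],[0,0,0]],[0,[0,0,-50],[0,0,0]],[0,[0,0,-50],[0,0,0]],[0,[0,0,-45],[0,0,0]]]'
python3 - <<'E'
from go import *
for n in ["scene","top"]:
    c=r.camera(n)
    for q in ["coupling","lever_pad"]:
        print(n,q,[(round(d["conf"],2),np.round(np.array(d["extent"])*[512,384,512,384]).astype(int)) for d in r.recognise(c,q)[:3]])
        for d in r.tip_of(c,q)[:2]:
            u,v=np.array(d["point"])*[512,384]; print("  tip",round(d["conf"],2),round(u),round(v))
    p=cloud(c); pc=(p-O)@RC.as_matrix()
    k=(np.hypot(pc[...,0]+.0-.02,pc[...,1]+.095)<.06)&(abs(pc[...,2]-.19)<.008)&(c["z_map"]>0)
    print(n,"top pts",k.sum(),pc[k].mean(0) if k.any() else "", np.ptp(pc[k],axis=0) if k.any() else "")
    k=(np.hypot(pc[...,0]+.068,pc[...,1]+.28)<.05)&(pc[...,2]>.06)&(pc[...,2]<.2)
    print(n,"pad z",np.median(pc[k][:,2]) if k.any() else "")
    cv2.imwrite(f"pics/c_{n}.png",cv2.resize(c["image"],(800,600))[:,:,::-1])
delta(w(-.052,-.095,.293),tilt(30))
E
```

```text
t: 6.35
ee_pos: [0.458, -0.0051, 0.4333]
ee_rot: [0.002, 0.077, 0.997, -0.0]
force: [0.0, 0.9, 0.5]
opening: 0.0721
finger_force: 0.0
scene coupling []
  tip 0.59 238 127
scene lever_pad [(0.72, array([228, 144, 274, 192]))]
  tip 0.83 239 184
scene top pts 0  
scene pad z 0.1061274746641322
top coupling []
top lever_pad [(0.68, array([298, 145, 342, 193]))]
  tip 0.56 229 199
  tip 0.42 381 198
top top pts 0  
top pad z 0.10575411491581255
t 6.85 tcp [ 0.4578 -0.0051  0.4279] cab [-0.0695 -0.2785  0.4279] shift mm [-17.9 183.5 134.8] turn [  0.  -30.2   0. ] f [-0.3  0.7 -0.7] q [-0.17 -0.38  1.64 -0.    1.88 -1.59]
```

```bash

python3 -m inch '[[0,[6,37,5],[0,0,0]],[0,[6,37,5],[0,0,0]],[0,[6,37,5],[0,0,0]],[0,[6,37,5],[0,0,0]],[0,[6,36,5],[0,0,0]],[0,[0,0,0],[0,-7.5,0]],[0,[0,0,0],[0,-7.5,0]],[0,[0,0,0],[0,-7.5,0]],[0,[0,0,0],[0,-7.7,0]],[0,[0,0,0],[0,0,0]],[0,[0,0,0],[0,0,0]]]'
python3 - <<'E'
from go import *
delta(w(-.102,-.095,.38),tilt(30))
c=r.camera("wrist");np.save("wrist",c,allow_pickle=True)
print(np.round(c["position"],3))
for q in ["coupling","pedestal","port"]:
    print(q,[(round(d["conf"],2),np.round(np.array(d["extent"])*[512,384,512,384]).astype(int)) for d in r.recognise(c,q)[:2]],[(round(d["conf"],2),np.round(np.array(d["point"])*[512,384])) for d in r.tip_of(c,q)[:2]])
pc=(cloud(c)-O)@RC.as_matrix()
k=(np.hypot(pc[...,0]-.02,pc[...,1]+.095)<.05)&(pc[...,2]>.14)&(pc[...,2]<.21)&(c["z_map"]>0)
print(k.sum(),np.round(np.percentile(pc[k],[1,50,99],axis=0),4) if k.any() else "")
cv2.imwrite("pics/w1.png",cv2.resize(c["image"],(800,600))[:,:,::-1])
E
```

```text
t: 7.95
ee_pos: [0.456, 0.1815, 0.4039]
ee_rot: [0.259, 0.073, 0.963, -0.02]
force: [0.6, 0.7, 0.3]
opening: 0.0853
finger_force: 0.0
t 7.95 tcp [0.456  0.1815 0.4039] cab [-0.0998 -0.0944  0.4039] shift mm [13.9 -0.6 19.5] turn [0.  0.1 0.1] f [0.6 0.7 0.3] q [ 0.39 -0.63  1.91 -0.26  1.4  -1.05]
[0.305 0.206 0.505]
coupling [(0.69, array([240, 100, 274, 163]))] [(0.63, array([258., 115.]))]
pedestal [(0.78, array([231,  88, 281, 122]))] [(0.92, array([256.,  90.]))]
port [(0.81, array([110,   0, 509, 270]))] [(0.72, array([257., 153.]))]
845 [[ 0.0018 -0.1125  0.1407]
 [ 0.0091 -0.0945  0.1852]
 [ 0.037  -0.0763  0.1927]]
```

View pics/w1.png

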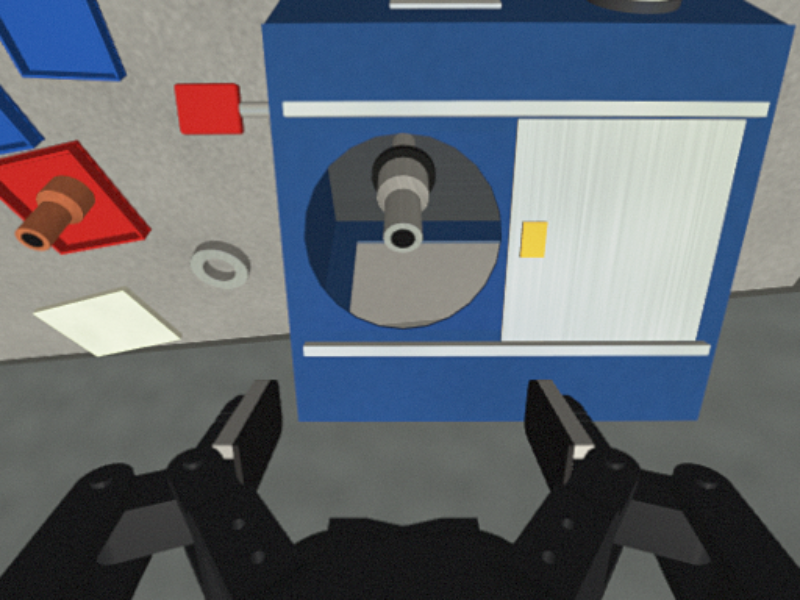

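```bash

python3 -m inch '[[0,[7,0,40],[0,0,0]],[0,[7,0,40],[0,0,0]],[0,[0,0,40],[0,0,0]],[0,[0,0,40],[0,0,0]],[0,[0,0,30],[0,0,0]],[0,[0,0,30],[0,0,0]],[0,[0,0,25],[0,0,0]],[0,[0,0,20],[0,0,0]],[0,[0,0,12],[0,0,0]],[0,[0,0,6],[0,0,0]],[0,[0,0,0],[0,0,0]],[0,[0,0,0],[0,0,0]]]'
python3 -c "
from go import *
delta(w(.030,-.0945,.1515),tilt(30))
c=r.camera('wrist');pc=(cloud(c)-O)@RC.as_matrix()
k=(np.hypot(pc[...,0]-.02,pc[...,1]+.095)<.03)&(pc[...,2]>.186)&(pc[...,2]<.197)&(c['z_map']>0)
print(k.sum(),np.round(np.percentile(pc[k],[1,50,99],axis=0),4))
cv2.imwrite('pics/w2.png',cv2.resize(c['image'],(800,600))[:,:,::-1])"
```

```text
t: 9.5
ee_pos: [0.5857, 0.1616, 0.1541]
ee_rot: [0.26, 0.074, 0.962, -0.02]
force: [0.3, 0.3, 0.6]
opening: 0.0855
finger_force: 0.0
t 9.5 tcp [0.5857 0.1616 0.1541] cab [ 0.0315 -0.0942  0.1541] shift mm [ 2.6 -0.3  1.5] turn [0.  0.3 0. ] f [0.3 0.3 0.6] q [ 0.24 -0.24  2.05 -0.26  0.85 -1.05]
2131 [[ 0.0016 -0.1114  0.1862]
 [ 0.0134 -0.0937  0.1909]
 [ 0.0373 -0.0765  0.192 ]]
```

View pics/w2.png

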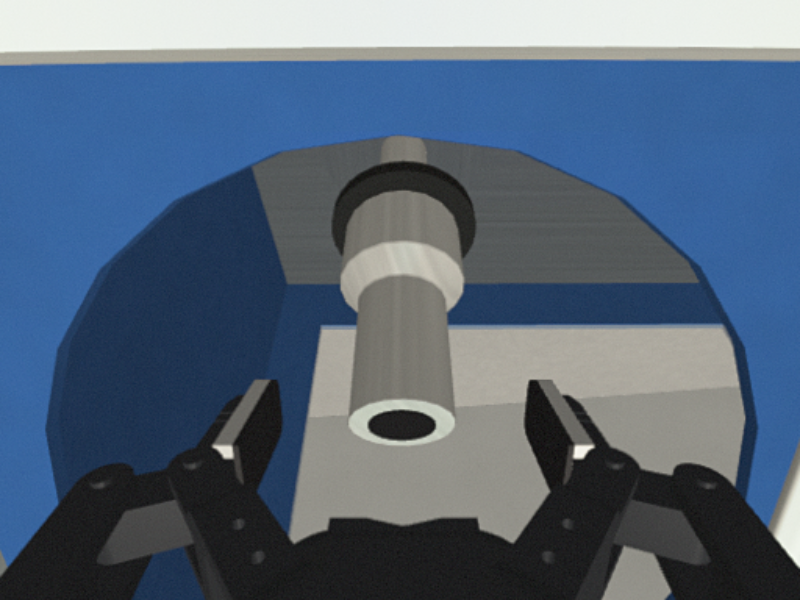

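The barrel stands centred between the open pads at (400,420). Closing.

```bash

python3 -m inch '[[0,[2.5,0,3],[0,0,0]],[1,[0,0,0],[0,0,0]],[1,[0,0,0],[0,0,0]],[1,[0,0,0],[0,0,0]],[1,[0,0,0],[0,0,0]],[1,[0,0,0],[0,0,0]],[1,[0,0,0],[0,0,0]],[1,[0,0,0],[0,0,0]]]' 70
python3 -c "
from go import *
delta(w(-.102,-.095,.38),tilt(30))"
```

```text
t: 10.35
ee_pos: [0.5851, 0.1615, 0.1497]
ee_rot: [0.26, 0.074, 0.962, -0.02]
force: [-0.1, -1.2, 1.8]
opening: 0.0349
finger_force: 70.0
t 10.35 tcp [0.5851 0.1615 0.1497] cab [ 0.0309 -0.0944  0.1497] shift mm [  -1.3   -0.5 -265.8] turn [0.  0.3 0. ] f [-0.1 -1.2  1.8] q [ 0.24 -0.24  2.06 -0.26  0.85 -1.05]
```

```bash

python3 -m inch '[[1,[-2,0,-4],[0,0,0]],[1,[-4,0,-7],[0,0,0]],[1,[0,0,-15],[0,0,0]],[1,[0,0,-25],[0,0,0]],[1,[0,0,-30],[0,0,0]],[1,[0,0,-30],[0,0,0]],[1,[0,0,-30],[0,0,0]],[1,[0,0,-30],[0,0,0]],[1,[0,0,-30],[0,0,0]],[1,[0,0,-30],[0,0,0]],[1,[0,0,-30],[0,0,0]],[1,[0,0,-30],[0,0,0]],[1,[0,0,-20],[0,0,0]],[1,[0,0,0],[0,0,0]],[1,[0,0,0],[0,0,0]]]'
python3 - <<'E'
from go import *
# tray target: coupling base at tray (.4316,-.363) tool orientation tilt
o=r.get_obs(); delta(np.array([.4316,-.363,.35]),tilt(30))
c=r.camera("wrist");cv2.imwrite('pics/w3.png',cv2.resize(c['image'],(800,600))[:,:,::-1])
E
```

```text
t: 11.85
ee_pos: [0.4349, 0.1847, 0.42]
ee_rot: [0.259, 0.074, 0.963, -0.02]
force: [0.7, -0.1, -4.4]
opening: 0.0347
finger_force: 70.6
t 11.85 tcp [0.4349 0.1847 0.42  ] cab [-0.1211 -0.0944  0.42  ] shift mm [ -34.1 -541.8  100.9] turn [0.  0.1 0. ] f [ 0.7 -0.1 -4.4] q [ 0.42 -0.66  1.91 -0.28  1.45 -1.03]
```

View pics/w3.png

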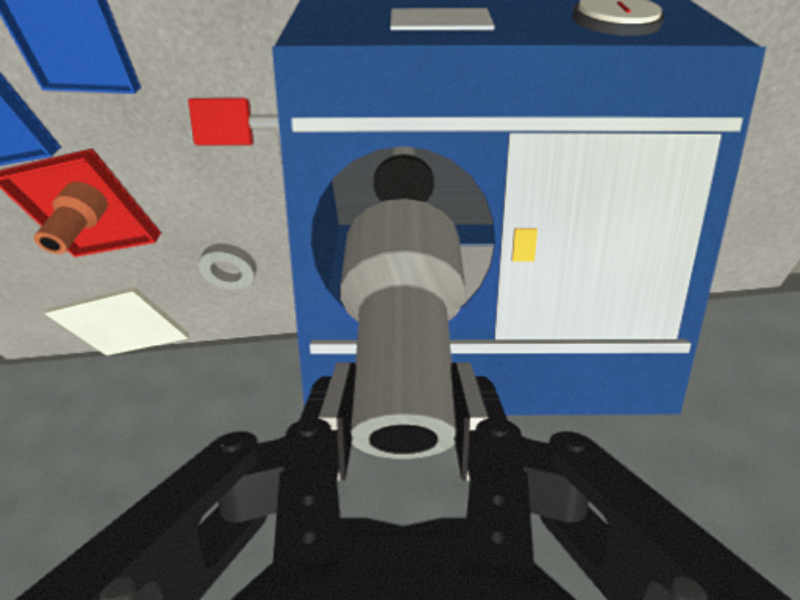

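The coupling is out and upright in the pads, clear of the panel. Carrying it over to the tray.

```bash

python3 -m inch '[[1,[-3,-23,2],[0,0,0]],[1,[-6.5,-45,3.7],[0,0,0]],[1,[-6.5,-45,3.7],[0,0,0]],[1,[-6.5,-45,3.7],[0,0,0]],[1,[-6.5,-45,3.7],[0,0,0]],[1,[-6.5,-45,3.7],[0,0,0]],[1,[-6.5,-45,3.7],[0,0,0]],[1,[-6.5,-45,3.7],[0,0,0]],[1,[-6.5,-45,3.7],[0,0,0]],[1,[-6.5,-45,3.7],[0,0,0]],[1,[-6.5,-45,3.7],[0,0,0]],[1,[-6.5,-45,3.7],[0,0,0]],[1,[-3,-25,2],[0,0,0]],[1,[0,0,0],[0,0,0]]]'
python3 - <<'E'
from go import *
o=r.get_obs(); t=R.from_euler("z",-30,degrees=True)*tilt(30); delta(np.array([.440,-.370,.15]),t)
c=r.camera("wrist")
p=cloud(c); im=c["image"].astype(int); b=(im[...,2]>im[...,0]+30)&(im[...,2]>im[...,1]+20)&(p[...,2]<.04)&(np.hypot(p[...,0]-.43,p[...,1]+.36)<.12)
k,l,s,_=cv2.connectedComponentsWithStats(b.astype(np.uint8))
for j in range(1,k):
    if s[j,4]>300: print(s[j],cv2.minAreaRect(p[l==j][:,:2].astype(np.float32)))
E
```

```text
t: 13.3
ee_pos: [0.439, -0.3694, 0.4161]
ee_rot: [0.257, 0.077, 0.963, -0.018]
force: [-0.0, -0.0, -4.1]
opening: 0.0348
finger_force: 71.5
t 13.3 tcp [ 0.439  -0.3694  0.4161] cab [-0.0322 -0.6414  0.4161] shift mm [131.5  -1.6 231.4] turn [15.  -0.2 25.6] f [-0.  -0.  -4.1] q [-1.04 -0.41  1.74  0.4   1.47 -2.42]
[ 210    0  100   70 5816] ((0.45661601424217224, -0.36075878143310547), (0.12127241492271423, 0.15776148438453674), 0.2979491949081421)
```

```bash

python3 -m inch '[[1,[20,3,34.7],[0,0,0]],[1,[22.5,3,39],[0,0,0]],[1,[22.5,0,39],[0,0,0]],[1,[22.5,0,39],[0,0,0]],[1,[22.5,0,39],[0,0,0]],[1,[22.5,0,39],[0,0,0]],[1,[15,0,26],[0,0,0]],[1,[10,0,17.3],[0,0,0]],[1,[5,0,8.7],[0,0,0]],[1,[0,0,0],[0,0,0]],[1,[0,0,0],[0,0,0]]]'
python3 - <<'E'
from go import *
delta(np.array([.4425,-.3635,.0647]),tilt(30))
c=r.camera("wrist");cv2.imwrite('pics/w4.png',cv2.resize(c['image'],(800,600))[:,:,::-1])
E
```

```text
t: 14.45
ee_pos: [0.4433, -0.3603, 0.0973]
ee_rot: [0.26, 0.074, 0.963, -0.021]
force: [0.2, 0.0, -4.1]
opening: 0.035
finger_force: 71.5
t 14.45 tcp [ 0.4433 -0.3603  0.0973] cab [-0.0294 -0.6317  0.0973] shift mm [16.7 -3.3 28. ] turn [-0.1  0.3  0.1] f [ 0.2  0.  -4.1] q [-1.02 -0.24  2.15  0.5   0.93 -2.68]
```

View pics/w4.png

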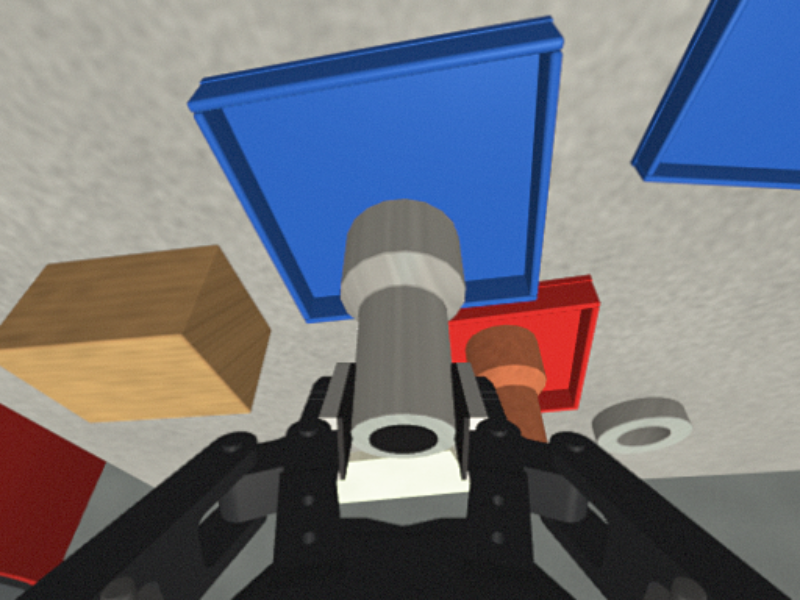

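The coupling hangs over the middle of the large blue tray, upright. Lowering it gently.

```bash

python3 -m inch '[[1,[5,-3,8.7],[0,0,0]],[1,[4,0,6.9],[0,0,0]],[1,[2.5,0,4.3],[0,0,0]],[1,[1.5,0,2.6],[0,0,0]],[1,[1,0,1.7],[0,0,0]],[1,[0,0,0],[0,0,0]],[1,[0,0,0],[0,0,0]]]'
python3 -m inch '[[1,[0.5,0,0.9],[0,0,0]],[1,[0.5,0,0.9],[0,0,0]],[1,[0,0,0],[0,0,0]],[1,[0,0,0],[0,0,0]]]'
```

```text
t: 15.2
ee_pos: [0.4426, -0.3631, 0.0683]
ee_rot: [0.26, 0.074, 0.963, -0.02]
force: [0.1, 0.4, -4.0]
opening: 0.0349
finger_force: 71.7
t: 15.6
ee_pos: [0.4425, -0.3629, 0.066]
ee_rot: [0.26, 0.074, 0.963, -0.02]
force: [-0.5, -0.5, -4.5]
opening: 0.035
finger_force: 71.7
```

```bash

python3 -m inch '[[1,[0.5,0,0.9],[0,0,0]],[1,[0,0,0],[0,0,0]],[1,[0,0,0],[0,0,0]]]'
python3 -m inch '[[1,[0.5,0,0.9],[0,0,0]],[1,[0,0,0],[0,0,0]],[1,[0,0,0],[0,0,0]]]'
```

```text
t: 15.9
ee_pos: [0.4425, -0.3629, 0.065]
ee_rot: [0.26, 0.074, 0.963, -0.02]
force: [0.0, 0.0, -4.8]
opening: 0.0353
finger_force: 71.7
t: 16.2
ee_pos: [0.4429, -0.3632, 0.0648]
ee_rot: [0.26, 0.074, 0.963, -0.02]
force: [-1.4, 2.0, 1.0]
opening: 0.0349
finger_force: 72.1
```

```bash

python3 -m inch '[[0.5,[0,0,0],[0,0,0]],[0.3,[0,0,0],[0,0,0]],[0,[0,0,0],[0,0,0]],[0,[0,0,0],[0,0,0]],[0,[0,0,0],[0,0,0]],[0,[0,0,0],[0,0,0]],[0,[0,0,-10],[0,0,0]],[0,[0,0,-20],[0,0,0]],[0,[0,0,-40],[0,0,0]],[0,[0,0,-40],[0,0,0]],[0,[0,0,-40],[0,0,0]],[0,[0,0,0],[0,0,0]],[0,[0,0,0],[0,0,0]]]'
python3 - <<'E'
from go import *
c=r.camera("wrist");cv2.imwrite('pics/w5.png',cv2.resize(c['image'],(800,600))[:,:,::-1])
p=cloud(c); k=(np.hypot(p[...,0]-.432,p[...,1]+.362)<.05)&(abs(p[...,2]-.105)<.006)&(c["z_map"]>0)
print(np.round(np.percentile(p[k],[1,50,99],axis=0),4))
t=r.camera("top"); pc=(cloud(t)-O)@RC.as_matrix(); k=(np.hypot(pc[...,0]+.068,pc[...,1]+.28)<.05)&(pc[...,2]>.06)&(pc[...,2]<.25)
print("pad z",np.median(pc[k][:,2]),r.get_obs()["force"])
E
```

```text
t: 17.5
ee_pos: [0.3677, -0.3522, 0.1956]
ee_rot: [0.26, 0.074, 0.962, -0.022]
force: [-1.1, 0.6, -1.0]
opening: 0.0858
finger_force: 0.0
[[ 0.4146 -0.3786  0.0993]
 [ 0.4285 -0.361   0.106 ]
 [ 0.4504 -0.3436  0.1074]]
pad z 0.10630379290093384 [ 0.79296337  0.15609876 -0.44180832]
```

View pics/w5.png

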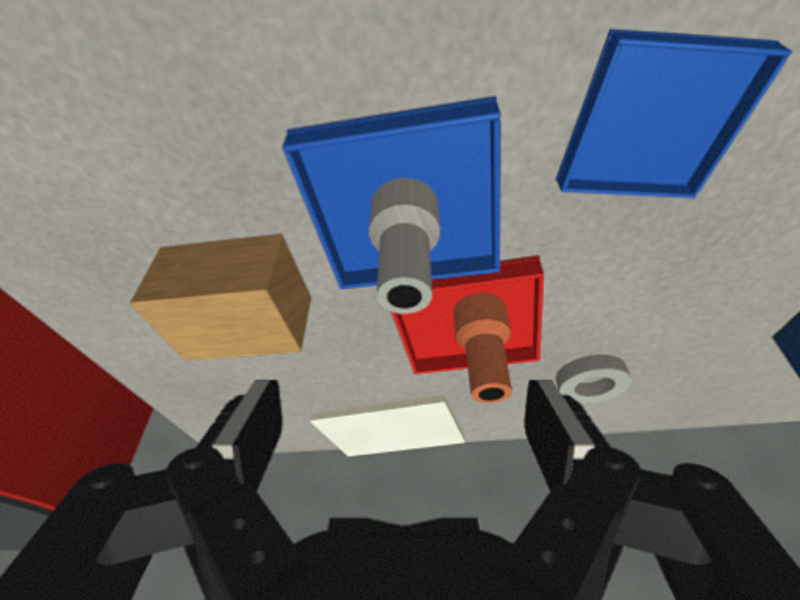

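The coupling stands upright at about (405,240) in the blue tray. It is released, and the lever pad is still down at 0.106 m. Handing in.

```bash
python3 -c "
from rig import r
print(r.finish_job())"
```

```text
the job is handed in; nothing more can be done
None
```

I handed the job in with the lever latched and the shutter open, the coupling standing upright and released near the centre of the large blue tray, and the arm clear; the hand-in call returned no verdict.

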